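# Lamp unit into its bayonet carrier on a three-ball-foot datum

### The arm

A 6-joint arm with a two-finger parallel gripper is mounted at the origin on the work surface. World frame = base frame: x ahead of the robot, y to its left, z up, the work surface at z = 0. Lengths are in m, angles in rad, forces in N, time in s.
With the tool pointing down it reaches from about 0.425 to 0.95 m from the base axis. Payload 3.5 kg.
Tool frame: the origin (TCP) lies between the finger pads; the fingertips stand 25 mm ahead of it and the grasp point (between the pads) lies 6 mm ahead of it (ctrl.finger_overhang is the distance from the TCP to the fingertips, in m); x points along the fingers, y is the direction in which the jaws open and shut, and the axes are right-handed (so a half turn about x gives the same grasp; the last joint's range is limited). The gripper opens to 85 mm and grips with 20 to 120 N. Pads are 22 mm wide; open, the fingers measure 114 mm over their backs; the gripper's body (76 mm by 85 mm) begins 54 mm behind the grasp point. The pads swing forward as they close: fully open they stand 13 mm farther back than shut.
Start: joints at [-1.305, 0.286, 1.577, -0, 1.279, -0.15], TCP at [0.273, -0.617, 0.256] pointing down, gripper open.
Joint ranges: [-2.77, 2.77], [-0.9, 2.22], [0.21, 2.48], [-1.53, 4.67], [0.24, 2.81], [-2.84, 2.84]. Speed limits (rad/s): [2.79, 2.79, 3.14, 3.14, 3.14, 3.14].

### API

Orientations are given as a unit quaternion [x, y, z, w].
In Python, from plant import ctrl gives the robot as it stands.
- The arm moves only by the tool play_rows, never from a script. Its argument "targets" is a list of rows, each an object with "delta_pos": the shift along the world's x, y, z normalised to -1 to 1, where 1 is 1000 mm, a list of three; "delta_rot": the turn, a rotation vector about the world's x, y, z normalised to -1 to 1, where 1 is pi rad, a list of three; "claw": the finger opening in mm, from 0 to 85.4. In form: [{"delta_pos": [tx, ty, tz], "delta_rot": [wx, wy, wz], "claw": claw}, ...]. A call has 1 to 20 rows; each row is the pose to reach, as a shift and turn from the pose measured when the call began, turning the shorter way round; what a row does not reach only later rows make up. A row lasts 1/12 s, in which the tool goes at most 41.7 mm and 7.16 degrees, less where a joint would pass 70% of its speed; a pose out of reach is approached as far as the arm can. A call with a number of a shift or a turn outside -1 to 1 is refused whole. A call with a gripper value outside its range is refused whole. The fingers move at their own pace and stop on an object; "newtons" is the grip in N (left out, the last holds). Time passes only in rows, so rows that repeat a pose let the fingers close. It gives the time, the measured TCP pose, the force and the opening at its end, in the units of the state.
- ctrl.get_state(): the state, without advancing time (a new reading comes with each control period).
- ctrl.read_camera(name): name is "side" or "top" or "wrist"; returns the picture (480x640x3 uint8, blue, green, red); there is no depth.
- ctrl.calibration(name): a dict with "fx", "fy", "cx", "cy" (pixels), "camera_from_world" (4x4, takes a point from world to camera coordinates). Camera axes: x right, y down, z forward; pixel columns grow to the right and rows downward; lengths in m; the calibration is good to about 2 mm. The wrist camera is an equidistant fisheye: a pixel r from the principal point sees the ray r / f radians off the axis. A picture is of the moment at which its call begins: read the wrist's pose just before it. calibration takes no time and is no camera call; for the wrist camera it gives the pose at the moment of the call.
- ctrl.sign_off(): hands the job in, once; it reports no verdict.
The state is a dict: "time": time; "qpos": joint angles; "dq": joint speeds; "joint_efforts": joint torques, N m; "eef_pos": TCP position; "tcp_rot": TCP orientation; "contact_force": force on the tool from outside, world axes, zero at the start; "wrist_torque": the same for the moment, N m; "opening": opening from 0.0 (shut) to 1.0 (fully open).
Only numpy, scipy, OpenCV 4.12 (cv2) and the standard library are available. Lean on these libraries where they do the work, as an engineer would, in place of code of your own. Each camera call takes 0.05 s, during which the arm holds its last target. There are 200 camera calls.

### The job

Set up the reference lamp on the test bench: stand the lamp carrier on the datum block so that its three ball feet settle fully into the cone, the groove and the flat pad, putting it down gently. Then push the lamp unit down into the carrier's collar against the spring, turn it a quarter turn clockwise (seen from above) and let it spring up and click home, upright and locked. Do not knock the lamp over and leave the other things on the bench where they are.

Things in the scene. Friction and masses are not known exactly. Their poses are not given: they have to be found in the camera images.
- datum: Datum block fixed to the bench, left or right of the middle: grey plate 210 x 150 x 20 mm (x, y, z). Origin: centre of its underside, on the bench; z up. Three polished, slippery steel seats on top: a round cone cup at (+75, 0) mm, a V-groove at (-70, +50) that points at the cone, a round flat pad at (-70, -50).
- datum_seat (a point): Point on the datum block's axis, 26 mm above the bench, with the block's axes. When the carrier is seated, its origin and axes coincide with these.
- datum_cone (a point): Centre of the cone seat at the level of the seated balls' lowest points, (75, 0, 26) mm from the block's origin. Cone and groove walls slope at 45 degrees and catch a ball up to about 8 mm off centre; their rims stand 35 mm above the bench.
- plate: Lamp carrier, loose, about 0.75 kg: aluminium plate 190 x 130 x 10 mm (x, y, z) on three ball feet, 18 mm across, at (+75, 0), (-70, +50), (-70, -50) mm. Origin: under the plate's centre, level with the lowest points of the balls (on the bench at the start); z up. Plate from z = 17 to 27 mm; a steel collar, 72 mm outside, at x = -38 mm, up to z = 79 mm. It fits the seats one way round only.
- plate_fin (a point): Middle of the top edge of the carrier's carrying fin, (60, 0, 87) mm in the carrier's frame; carrier axes. The fin is upright, 12 mm thick along x, 70 mm along y, from z = 27 to 87 mm, free on both sides but for a foot strip 30 mm wide and 6 mm high; it is at the one-ball (cone) end. The centre of mass lies about 30 mm from the fin's middle, towards the collar.
- plate_socket (a point): Floor of the collar on its axis, (-38, 0, 27) mm in the carrier's frame; carrier axes. Heights above it: rim 52 mm; bore 45 mm across from 30 to 52 mm. Two opposite entry slots, at least 17 mm wide, run from rim to floor on the line 84 degrees anticlockwise (from above) of the carrier's x axis. From each a channel of 32 mm outer radius runs clockwise under a ledge, underside at 30 mm.
- plate_notch (a point): Roof of one of the two locking notches at the clockwise ends of the channels, 35 mm above the collar floor, 27 mm from the axis towards carrier +x (the other is opposite). The notches lie on the carrier's x line, 84 degrees clockwise of the slots, with 8 degrees or so of play each way, and a hard stop behind.
- plunger_top (a point): Centre of the top of the spring plunger, a 30 mm disc on the collar's axis: 34 mm above the collar floor when free, pushed down at 0.7 N per mm, stopped at 11 mm.
- lamp: Lamp unit, loose, about 0.35 kg, 130 mm tall, standing on its foot at the start. Origin: centre of the foot's underside; z up. Brass foot 41 mm across up to z = 44 mm, chamfered below; glass body 64 mm across (z = 44 to 92); wing grip on top. Half a turn makes no difference. Pins pass under the ledge with the foot 17 mm or less above the collar floor (aim at 14: about 11 N of push).
- lamp_pins (a point): Middle between the lamp's two opposite bayonet pins, (0, 0, 8.5) mm in the lamp's frame; lamp axes. The pins are steel, 9 mm across, along the lamp's x axis, 58 mm over both tips. Let go in the notches the lamp rises until its foot is 22 mm above the collar floor: locked. Let go unturned, it stands at about 29 mm.
- lamp_grip (a point): Middle of the top of the lamp's wing grip, (0, 0, 130) mm in the lamp's frame; lamp axes. The grip is a flat-sided black block 56 mm along x, 24 mm thick along y, from z = 92 to 130 mm.
- jar: Bystander: glass jar with a screw lid, 72 mm across, 110 mm tall; origin under its centre.
- can: Bystander: metal tin 60 mm across, 100 mm tall; origin under its centre.
- wrench: Bystander: 200 mm spanner lying flat; handle to its -x.
- driver: Bystander: 200 mm screwdriver lying; handle to its -x.
- pulley: Bystander: grooved steel belt pulley 60 mm across, 25 mm high, lying flat between the robot and the lamp; origin under its centre.
- meter: Bystander: hand meter, flat box 85 x 160 x 35 mm; origin under its centre.
There are look-alikes about, which are no part of the job. Leave any purple look-alike of the lamp alone.

How it is judged:
On the way, in this order (a step that is already met when the one before it is completed fails the run):
1. the carrier stands on the datum block with all three ball feet in their seats, before the lamp goes in (distance between plate and datum_seat below 0.003 m and angle between the x axis of plate and the x axis of datum_seat, either way round below 0.03 rad and angle between plate's own z axis and vertical below 0.02 rad and horizontal distance between lamp and plate_socket above 0.04 m), for 0.2 s.
2. the lamp's foot is pushed into the collar against the spring, its pins below the ledge, the carrier staying in its seats (horizontal distance between lamp and plate_socket below 0.006 m and z of lamp in the frame of plate_socket below 0.0175 m and distance between plate and datum_seat below 0.004 m), for 0.05 s.
At the end, for the whole second after the job is handed in: Carrier in its three seats (within 3 mm and 0.03 rad, tilt under 0.02 rad); lamp in the collar (axis within 6 mm), locked in the notches: foot 19.5 to 24.5 mm above the collar floor, pin line within 0.25 rad of the carrier's x axis, tilt under 0.09 rad; both at rest (distance between plate and datum_seat below 0.003 m and angle between the x axis of plate and the x axis of datum_seat, either way round below 0.03 rad and angle between plate's own z axis and vertical below 0.02 rad and horizontal distance between lamp and plate_socket below 0.006 m and z of lamp in the frame of plate_socket between 0.0195 and 0.0245 m and angle between the x axis of lamp and the x axis of plate, either way round below 0.25 rad and angle between lamp's own z axis and vertical below 0.09 rad and linear speed of each of lamp, plate below 0.02 m/s); the robot touches nothing.
It fails at once if the lamp tips over (more than 0.6 rad) (angle between lamp's own z axis and vertical above 0.6 rad).
It fails at once if the carrier is dropped or slammed into its seats (faster than 0.35 m/s within 15 mm of seated; a fall of over 6 mm) (distance between plate and datum_seat below 0.015 m and linear speed of plate above 0.35 m/s).
It fails at once if another thing on the bench is shifted by more than 40 mm (distance of any of jar, can, wrench, driver, pulley, meter from where it was at the start of the episode above 0.04 m).
It also fails if it takes over 72 s, if anything falls off the work surface, if the arm or the gripper's body presses on something with over 40 N, if the wrist force passes 120 N, or if a joint passes its speed limit or range.

## Working session

There is one attempt and no reset: what is moved stays moved. The work goes in short steps, Python scripts to look and compute and a tool call to move; the robot and the scene stay as the last step left them, time stands still between calls to the robot, and variables do not carry over. Pictures are saved under pics/ and viewed, about 8 in all and at most 12, crops included, and the job is handed in when it is done.

Besides the shell and the picture viewer there is one more tool, called after "Call:" as name(argument=value, ...) on one line, values as JSON. play_rows: Moves the arm, as the interface text tells. Its arguments: {"type":"object","properties":{"targets":{"type":"array"},"newtons":{"type":"number"}},"required":["targets"]}

```bash
mkdir -p pics; ls; python3 - <<'E'
from plant import ctrl
import cv2,numpy as np
np.set_printoptions(precision=4,suppress=True)
print(ctrl.get_state(), ctrl.finger_overhang)
for n in ["top","side","wrist"]:
    c=ctrl.calibration(n); print(n,c)
    cv2.imwrite(f"pics/{n}0.png",ctrl.read_camera(n))
E
```

```text
pics
{'time': 0.0, 'qpos': array([-1.305 ,  0.2872,  1.5782,  0.    ,  1.2786, -0.15  ]), 'dq': array([ 0.0003, -0.0019, -0.0006, -0.0003, -0.0003, -0.0005]), 'joint_efforts': array([  0.0001, -40.5976, -29.2626,  -0.0002,   0.0058,  -0.    ]), 'eef_pos': array([ 0.2725, -0.6169,  0.2549]), 'tcp_rot': array([-0.6918, -0.1468,  0.6919, -0.1451]), 'contact_force': array([-0.8292,  0.643 ,  0.2804]), 'wrist_torque': array([ 0.0068,  0.0044, -0.0446]), 'opening': 0.998913037860165} 0.025
top {'fx': 487.28343306446516, 'fy': 487.28343306446516, 'cx': 327.31882859630457, 'cy': 234.0443683500928, 'camera_from_world': array([[ 0.012 , -0.9999, -0.0077, -0.0003],
       [-0.9986, -0.0116, -0.0513,  0.5725],
       [ 0.0512,  0.0083, -0.9987,  1.0439],
       [ 0.    ,  0.    ,  0.    ,  1.    ]])}
side {'fx': 467.5196963712027, 'fy': 467.5196963712027, 'cx': 311.90675706020295, 'cy': 242.96909862490625, 'camera_from_world': array([[-0.9164, -0.4003, -0.009 ,  0.5319],
       [-0.2818,  0.6607, -0.6957,  0.2322],
       [ 0.2844, -0.635 , -0.7182,  1.0353],
       [ 0.    ,  0.    ,  0.    ,  1.    ]])}
wrist {'fx': 371.64829954431775, 'fy': 371.64829954431775, 'cx': 321.5466253629961, 'cy': 231.46429765337726, 'camera_from_world': array([[ 0.4036, -0.9149, -0.0024, -0.6733],
       [-0.8766, -0.3874,  0.2854, -0.0375],
       [-0.262 , -0.1131, -0.9584,  0.3806],
       [ 0.    ,  0.    ,  0.    ,  1.    ]])}
```

View pics/top0.png

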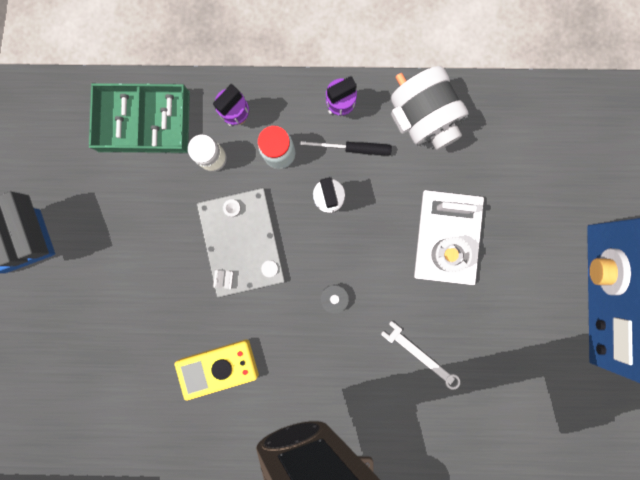

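View pics/side0.png

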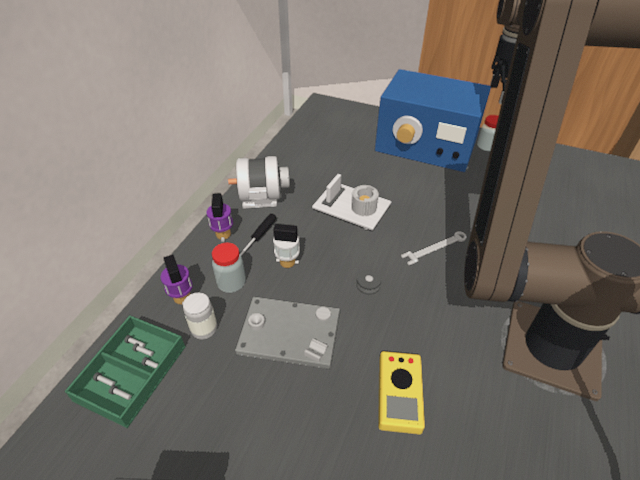

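The top picture shows the datum at about (240,242), cone up-image at (232,208), groove at (225,279) and pad at (270,269). The carrier is at (449,238), with fin (456,209) and collar (455,253). There are three lamp candidates: white glass at (329,194), and purple ones at (231,105) and (341,97). The white one fits, since purple ones are look-alikes. I'll confirm this in an enlarged crop.

```bash
python3 - <<'E'
import cv2,numpy as np
t=cv2.imread("pics/top0.png")
def crop(x,y,w,h,s): return cv2.resize(t[y:y+h,x:x+w],None,fx=s,fy=s,interpolation=cv2.INTER_CUBIC)
a=crop(190,180,100,125,4)   #400x500
b=crop(405,182,100,75,4); b2=crop(405,237,100,50,4)
l=crop(305,165,50,60,4) #200x240
p=np.zeros((600,800,3),np.uint8)
p[:500,:400]=a
c=crop(410,185,80,105,4); p[:420,420:740]=c
p[:0]=0
l=crop(300,170,90,45,4); p[425:600,420:780]=l[:175]
cv2.imwrite("pics/crop0.png",p)
E
```

```text
(no output)
```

View pics/crop0.png

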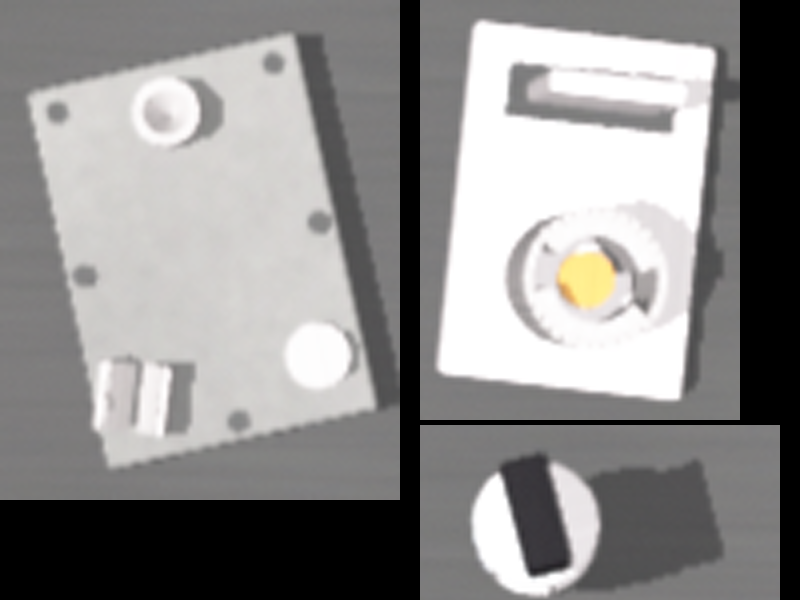

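View pics/wrist0.png

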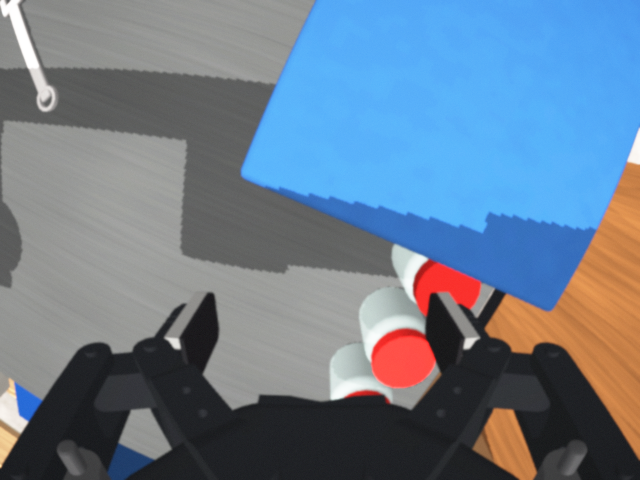

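The crop confirms the datum (cone top, groove bottom left, pad bottom right), the carrier (fin up-image, collar with yellow plunger below), and the lamp as white glass with a black grip at (329,194). Next I compute poses from the corner pixels.

```bash
cat > h.py <<'E'
import numpy as np,cv2
from plant import ctrl
from scipy.spatial.transform import Rotation as R
from scipy.optimize import least_squares
np.set_printoptions(precision=4,suppress=True)
def project(P,c,fish=False):
    T=np.array(c["camera_from_world"]);p=np.atleast_2d(P)@T[:3,:3].T+T[:3,3]
    if fish:
        rr=np.hypot(p[:,0],p[:,1]);th=np.arctan2(rr,p[:,2]);k=th/np.maximum(rr,1e-9)
        return np.c_[c["fx"]*k*p[:,0]+c["cx"],c["fy"]*k*p[:,1]+c["cy"]]
    return np.c_[c["fx"]*p[:,0]/p[:,2]+c["cx"],c["fy"]*p[:,1]/p[:,2]+c["cy"]]
def fit(model,pix,c,x0,fish=False,z0=0):
    "planar pose x,y,yaw of model points (local) to pixels"
    model=np.array(model,float);pix=np.array(pix,float)
    def w(v): return model@R.from_euler('z',v[2]).as_matrix().T+[v[0],v[1],z0]
    r=least_squares(lambda v:(project(w(v),c,fish)-pix).ravel(),x0,loss='soft_l1')
    return r.x,np.abs(project(w(r.x),c,fish)-pix).max()
def goto(p,jaw):
    "delta (normalised) from the present pose to TCP p, tool down, jaw axis at world yaw `jaw` (mod pi)"
    s=ctrl.get_state();q=R.from_quat(s["tcp_rot"])
    best=None
    for k in (0,np.pi):
        j=jaw+k; X=np.array([0,0,-1.]);Y=np.array([np.cos(j),np.sin(j),0]);
        g=R.from_matrix(np.c_[X,Y,np.cross(X,Y)]);v=(g*q.inv()).as_rotvec()
        print("pos",(np.array(p)-s["eef_pos"]),"rot/pi",v/np.pi,"deg %.1f"%np.degrees(np.linalg.norm(v)))
    print("q",s["qpos"],"t",s["time"],"F",s["contact_force"],"open",s["opening"])
E
python3 - <<'E'
from h import *
c=ctrl.calibration("top")
X,Y=.095,.065
a=np.array([(475,21),(717,47),(682,400),(438,373)],float)
pc=np.c_[410+(a[:,0]-420)/4,185+a[:,1]/4]-.4
print("carrier",fit([(X,Y,.027),(X,-Y,.027),(-X,-Y,.027),(-X,Y,.027)],pc,c,[.6,-.2,0]))
a=np.array([(27,97),(295,33),(375,408),(110,468),(166,111),(318,355)],float)
pd=np.c_[190+a[:,0]/4,180+a[:,1]/4]-.4
X,Y=.105,.075
print("datum",fit([(X,Y,.02),(X,-Y,.02),(-X,-Y,.02),(-X,Y,.02),(.075,0,.035),(-.07,-.05,.026)],pd,c,[.55,.15,0]))
a=np.array([(501,466),(547,455),(572,565),(531,576)],float)
pl=np.c_[300+(a[:,0]-420)/4,170+(a[:,1]-425)/4]-.4
X,Y=.028,.012
print("lamp",fit([(X,Y,.13),(X,-Y,.13),(-X,-Y,.13),(-X,Y,.13)],pl,c,[.65,0,0]))
s=ctrl.get_state(); print(R.from_quat(s["tcp_rot"]).as_matrix())
C=np.array(ctrl.calibration("wrist")["camera_from_world"]); M=np.linalg.inv(C)
print("cam in world",M, "tcp",s["eef_pos"])
E
```

```text
carrier (array([ 0.5686, -0.2546, -0.1006]), np.float64(0.2062824297328234))
datum (array([0.5527, 0.1951, 0.2376]), np.float64(1.1630105831947617))
lamp (array([0.6481, 0.0031, 0.2567]), np.float64(0.9482613161212043))
[[-0.0005  0.4039 -0.9148]
 [ 0.0018 -0.9148 -0.4039]
 [-1.     -0.0019 -0.0003]]
cam in world [[ 0.4036 -0.8766 -0.262   0.3386]
 [-0.9149 -0.3873 -0.1134 -0.5875]
 [-0.0021  0.2854 -0.9584  0.374 ]
 [ 0.      0.      0.      1.    ]] tcp [ 0.2726 -0.617   0.2552]
```

Call:
play_rows(targets=[{"delta_pos":[0,0,0.04],"delta_rot":[0,0,0],"claw":85},{"delta_pos":[0.0,0.02,0.08],"delta_rot":[0,0,0.03],"claw":85},{"delta_pos":[0.03,0.04,0.11],"delta_rot":[0,0,0.06],"claw":85},{"delta_pos":[0.06,0.065,0.12],"delta_rot":[0,0,0.095],"claw":85},{"delta_pos":[0.09,0.09,0.12],"delta_rot":[0,0,0.13],"claw":85},{"delta_pos":[0.12,0.12,0.12],"delta_rot":[0,0,0.165],"claw":80},{"delta_pos":[0.145,0.145,0.12],"delta_rot":[0,0,0.2],"claw":70},{"delta_pos":[0.17,0.17,0.12],"delta_rot":[0,0,0.235],"claw":60},{"delta_pos":[0.195,0.195,0.12],"delta_rot":[0,0,0.27],"claw":50},{"delta_pos":[0.22,0.22,0.11],"delta_rot":[0,0,0.3],"claw":50},{"delta_pos":[0.245,0.245,0.1],"delta_rot":[0,0,0.325],"claw":50},{"delta_pos":[0.27,0.27,0.09],"delta_rot":[0,0,0.3356],"claw":50},{"delta_pos":[0.295,0.295,0.08],"delta_rot":[0,0,0.3356],"claw":50},{"delta_pos":[0.306,0.315,0.07],"delta_rot":[0,0,0.3356],"claw":50},{"delta_pos":[0.306,0.315,0.07],"delta_rot":[0,0,0.3356],"claw":50},{"delta_pos":[0.306,0.315,0.07],"delta_rot":[0,0,0.3356],"claw":50}])

```text
time: 1.48
eef_pos: [0.5787, -0.3007, 0.3238]
tcp_rot: [-0.523, -0.476, 0.525, -0.473]
contact_force: [-0.4, 0.6, -0.4]
opening: 0.589
```

```bash
cat >> h.py <<'E'
import json
def snap(n):
    c=ctrl.calibration("wrist");im=ctrl.read_camera("wrist")
    json.dump({k:np.array(v).tolist() for k,v in c.items()},open(f"pics/{n}.json","w"));cv2.imwrite(f"pics/{n}.png",im)
    return c,im
def show(n,c,poses):
    "overlay of model outlines"
    im=cv2.imread(f"pics/{n}.png")
    M={"carrier":[[(.095,.065,.027),(.095,-.065,.027),(-.095,-.065,.027),(-.095,.065,.027)],[(.066,.035,.087),(.066,-.035,.087),(.054,-.035,.087),(.054,.035,.087)],[(-.038+.036*np.cos(a),.036*np.sin(a),.079) for a in np.linspace(0,6.28,24)]],
       "datum":[[(.105,.075,.02),(.105,-.075,.02),(-.105,-.075,.02),(-.105,.075,.02)],[(-.07+.012*np.cos(a),-.05+.012*np.sin(a),.026) for a in np.linspace(0,6.28,24)]],
       "lamp":[[(.028,.012,.13),(.028,-.012,.13),(-.028,-.012,.13),(-.028,.012,.13)],[(.032*np.cos(a),.032*np.sin(a),.092) for a in np.linspace(0,6.28,24)]]}
    for k,(x,y,w) in poses.items():
        for m in M[k]:
            P=np.array(m)@R.from_euler('z',w).as_matrix().T+[x,y,0]
            cv2.polylines(im,[np.round(project(P,c,True)*8).astype(int)],True,(0,0,255),1,cv2.LINE_AA,3)
    cv2.imwrite(f"pics/{n}o.png",im)
E
python3 - <<'E'
from h import *
c,im=snap("w1"); show("w1",c,{"carrier":(.5686,-.2546,-.1006),"lamp":(.6481,.0031,.2567)})
goto([.628,-.26,.068],-.1006)
E
```

```text
pos [ 0.0496  0.0419 -0.2568] rot/pi [-0.0001 -0.0009 -0.0002] deg 0.2
pos [ 0.0496  0.0419 -0.2568] rot/pi [ 0.0014 -0.0002  0.9998] deg 180.0
q [-0.6359  0.1962  1.5598 -0.0014  1.3881 -0.5358] t 1.5333 F [ 0.1803  0.7093 -0.0152] open 0.5891383195459039
```

View pics/w1o.png

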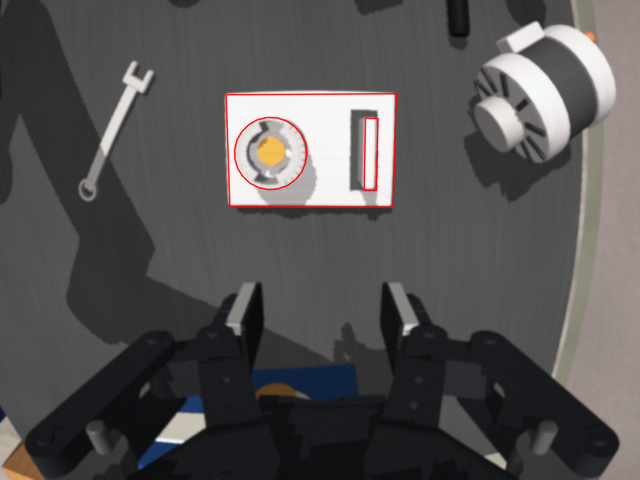

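Overlay agrees with the carrier to about 1 px (plate corners (226,93) to (394,207)). A quick look at the datum and lamp comes before picking.

Call:
play_rows(targets=[{"delta_pos":[0,0.04,0.01],"delta_rot":[0,0,0],"claw":50},{"delta_pos":[0,0.08,0.02],"delta_rot":[0,0,0],"claw":50},{"delta_pos":[0,0.12,0.03],"delta_rot":[0,0,0],"claw":50},{"delta_pos":[0,0.16,0.03],"delta_rot":[0,0,0],"claw":50},{"delta_pos":[0,0.2,0.03],"delta_rot":[0,0,0],"claw":50},{"delta_pos":[0,0.24,0.03],"delta_rot":[0,0,0],"claw":50},{"delta_pos":[0,0.26,0.03],"delta_rot":[0,0,0],"claw":50},{"delta_pos":[0,0.26,0.03],"delta_rot":[0,0,0],"claw":50},{"delta_pos":[0,0.26,0.03],"delta_rot":[0,0,0],"claw":50}])

```text
time: 2.28
eef_pos: [0.5784, -0.0426, 0.356]
tcp_rot: [-0.524, -0.474, 0.525, -0.475]
contact_force: [-0.2, -1.0, -0.1]
opening: 0.584
```

```bash
python3 - <<'E'
from h import *
c,im=snap("w2"); show("w2",c,{"datum":(.5527,.1951,.2376),"lamp":(.6481,.0031,.2567)})
o=cv2.imread("pics/w2o.png"); cv2.imwrite("pics/w2c.png",cv2.resize(o[0:300,150:550],None,fx=2,fy=2,interpolation=cv2.INTER_CUBIC))
goto([.628,-.26,.068],-.1006)
E
```

```text
pos [ 0.0495 -0.2166 -0.2876] rot/pi [ 0.0003 -0.0005  0.0001] deg 0.1
pos [ 0.0495 -0.2166 -0.2876] rot/pi [-0.0008 -0.0005 -0.9999] deg 180.0
q [-0.2492  0.0183  1.6978 -0.0013  1.4268 -0.148 ] t 2.3333 F [0.0456 0.461  0.5255] open 0.5834292566972417
```

View pics/w2c.png

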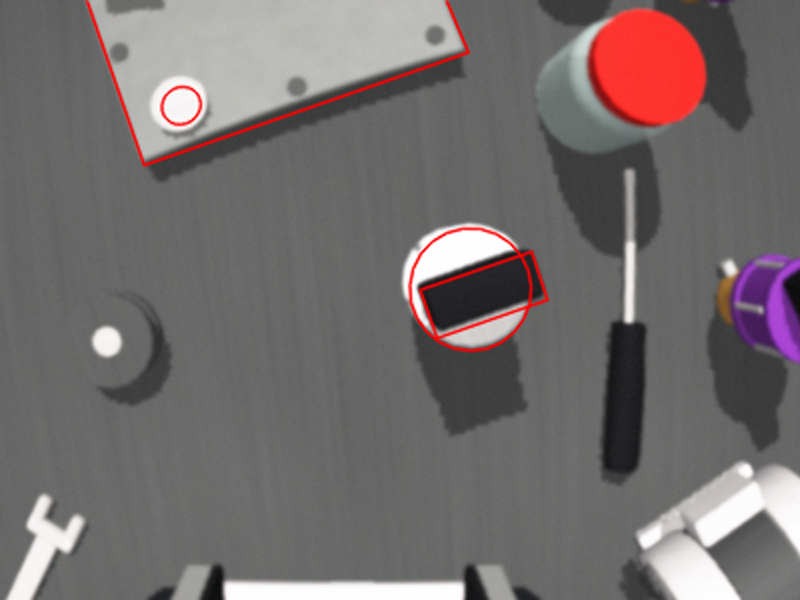

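The datum overlay fits. The lamp is about 2 mm off (−x, +y), to be refined later. Now I pick the carrier by the fin.

Call:
play_rows(targets=[{"delta_pos":[0.01,-0.04,0],"delta_rot":[0,0,0],"claw":50},{"delta_pos":[0.02,-0.08,-0.01],"delta_rot":[0,0,0],"claw":50},{"delta_pos":[0.03,-0.12,-0.03],"delta_rot":[0,0,0],"claw":50},{"delta_pos":[0.04,-0.155,-0.05],"delta_rot":[0,0,0],"claw":50},{"delta_pos":[0.0495,-0.19,-0.07],"delta_rot":[0,0,0],"claw":50},{"delta_pos":[0.0495,-0.216,-0.1],"delta_rot":[0,0,0],"claw":50},{"delta_pos":[0.0495,-0.216,-0.14],"delta_rot":[0,0,0],"claw":50},{"delta_pos":[0.0495,-0.216,-0.18],"delta_rot":[0,0,0],"claw":50},{"delta_pos":[0.0495,-0.216,-0.21],"delta_rot":[0,0,0],"claw":50},{"delta_pos":[0.0495,-0.216,-0.23],"delta_rot":[0,0,0],"claw":50},{"delta_pos":[0.0495,-0.216,-0.25],"delta_rot":[0,0,0],"claw":50},{"delta_pos":[0.0495,-0.216,-0.27],"delta_rot":[0,0,0],"claw":50},{"delta_pos":[0.0495,-0.216,-0.285],"delta_rot":[0,0,0],"claw":50},{"delta_pos":[0.0495,-0.216,-0.2876],"delta_rot":[0,0,0],"claw":50},{"delta_pos":[0.0495,-0.216,-0.2876],"delta_rot":[0,0,0],"claw":50}])

```text
time: 3.58
eef_pos: [0.6268, -0.2605, 0.0666]
tcp_rot: [-0.524, -0.475, 0.526, -0.473]
contact_force: [-0.2, 0.2, 0.6]
opening: 0.586
```

Call:
play_rows(newtons=30, targets=[{"delta_pos":[0,0,0],"delta_rot":[0,0,0],"claw":20},{"delta_pos":[0,0,0],"delta_rot":[0,0,0],"claw":8},{"delta_pos":[0,0,0],"delta_rot":[0,0,0],"claw":4},{"delta_pos":[0,0,0],"delta_rot":[0,0,0],"claw":4},{"delta_pos":[0,0,0],"delta_rot":[0,0,0],"claw":4},{"delta_pos":[0,0,0],"delta_rot":[0,0,0],"claw":4}])

```text
time: 4.08
eef_pos: [0.6277, -0.261, 0.0683]
tcp_rot: [-0.524, -0.474, 0.526, -0.474]
contact_force: [-0.0, 0.4, 3.0]
opening: 0.131
```

Call:
play_rows(newtons=110, targets=[{"delta_pos":[0,0,0],"delta_rot":[0,0,0],"claw":2},{"delta_pos":[0,0,0],"delta_rot":[0,0,0],"claw":2},{"delta_pos":[0,0,0],"delta_rot":[0,0,0],"claw":2},{"delta_pos":[0,0,0.005],"delta_rot":[0,0,0],"claw":2},{"delta_pos":[0,0,0.015],"delta_rot":[0,0,0],"claw":2},{"delta_pos":[0,0,0.03],"delta_rot":[0,0,0],"claw":2},{"delta_pos":[0,0,0.055],"delta_rot":[0,0,0],"claw":2},{"delta_pos":[0,0,0.08],"delta_rot":[0,0,0],"claw":2},{"delta_pos":[0,0,0.11],"delta_rot":[0,0,0],"claw":2},{"delta_pos":[0,0,0.14],"delta_rot":[0,0,0],"claw":2},{"delta_pos":[0,0,0.17],"delta_rot":[0,0,0],"claw":2},{"delta_pos":[0,0,0.19],"delta_rot":[0,0,0],"claw":2},{"delta_pos":[0,0,0.2],"delta_rot":[0,0,0],"claw":2},{"delta_pos":[0,0,0.2],"delta_rot":[0,0,0],"claw":2}])

```text
time: 5.25
eef_pos: [0.6287, -0.2615, 0.2725]
tcp_rot: [-0.525, -0.472, 0.525, -0.476]
contact_force: [0.1, -0.7, -6.9]
opening: 0.123
```

```bash
python3 - <<'E'
from h import *
y=.2376
p=[.5527+.06*np.cos(y),.1951+.06*np.sin(y)]
print(p)
snap("w3")
goto([*p,.068+.026+.06],y)
print(ctrl.get_state()["wrist_torque"])
E
```

```text
[np.float64(0.6110143397893457), np.float64(0.20922224397653297)]
pos [-0.0169  0.4702 -0.1154] rot/pi [0.0008 0.0002 0.1082] deg 19.5
pos [-0.0169  0.4702 -0.1154] rot/pi [ 0.0003 -0.0011 -0.8918] deg 160.5
q [-0.5423  0.2873  1.5513 -0.002   1.3014 -0.4393] t 5.3 F [ 0.1209  0.8109 -7.6764] open 0.12837763096601862
[ 0.0217 -0.2194 -0.0358]
```

Call:
play_rows(targets=[{"delta_pos":[0,0.015,0],"delta_rot":[0,0,0],"claw":2},{"delta_pos":[0,0.045,0],"delta_rot":[0,0,0.01],"claw":2},{"delta_pos":[-0.002,0.08,0],"delta_rot":[0,0,0.02],"claw":2},{"delta_pos":[-0.004,0.115,0],"delta_rot":[0,0,0.03],"claw":2},{"delta_pos":[-0.006,0.15,0],"delta_rot":[0,0,0.04],"claw":2},{"delta_pos":[-0.008,0.185,0],"delta_rot":[0,0,0.05],"claw":2},{"delta_pos":[-0.01,0.22,0],"delta_rot":[0,0,0.06],"claw":2},{"delta_pos":[-0.012,0.255,0],"delta_rot":[0,0,0.07],"claw":2},{"delta_pos":[-0.013,0.29,0],"delta_rot":[0,0,0.08],"claw":2},{"delta_pos":[-0.014,0.325,0],"delta_rot":[0,0,0.09],"claw":2},{"delta_pos":[-0.015,0.36,0],"delta_rot":[0,0,0.095],"claw":2},{"delta_pos":[-0.016,0.395,0],"delta_rot":[0,0,0.1],"claw":2},{"delta_pos":[-0.0165,0.425,0],"delta_rot":[0,0,0.105],"claw":2},{"delta_pos":[-0.017,0.45,0],"delta_rot":[0,0,0.1082],"claw":2},{"delta_pos":[-0.017,0.465,-0.01],"delta_rot":[0,0,0.1082],"claw":2},{"delta_pos":[-0.017,0.47,-0.035],"delta_rot":[0,0,0.1082],"claw":2},{"delta_pos":[-0.017,0.47,-0.065],"delta_rot":[0,0,0.1082],"claw":2},{"delta_pos":[-0.017,0.47,-0.095],"delta_rot":[0,0,0.1082],"claw":2},{"delta_pos":[-0.017,0.47,-0.115],"delta_rot":[0,0,0.1082],"claw":2},{"delta_pos":[-0.017,0.47,-0.115],"delta_rot":[0,0,0.1082],"claw":2}])

```text
time: 6.97
eef_pos: [0.6051, 0.2077, 0.1443]
tcp_rot: [0.432, 0.559, -0.442, 0.552]
contact_force: [-2.3, -1.1, -9.2]
opening: 0.126
```

```bash
python3 - <<'E'
from h import *
c,im=snap("w4")
ctr=ctrl.read_camera("top"); cv2.imwrite("pics/top4.png",ctr)
cs=ctrl.read_camera("side"); cv2.imwrite("pics/side4.png",cs)
p=np.hstack([cv2.resize(im[0:300,150:550],(400,300)),cv2.resize(cs[260:410,210:370],(400,375))[:300]])
cv2.imwrite("pics/c4.png",p)
goto([.6110,.2092,.094],.2376)
E
```

```text
pos [ 0.      0.0005 -0.0602] rot/pi [0.0008 0.0002 0.0001] deg 0.2
pos [ 0.      0.0005 -0.0602] rot/pi [ 0.0004 -0.0013 -0.9999] deg 180.0
q [ 0.1731  0.3198  1.7304 -0.0029  1.0912 -0.0627] t 7.1167 F [ 0.7429  0.1786 -6.4446] open 0.12729516190825949
```

View pics/c4.png

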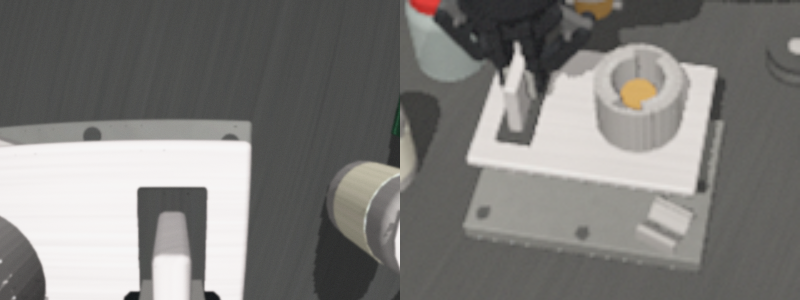

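The carrier is level over the datum: fin at (170,220), and the plate edge parallel to the block edge. Descending.

Call:
play_rows(targets=[{"delta_pos":[0,0,-0.015],"delta_rot":[0,0,0],"claw":2},{"delta_pos":[0,0,-0.028],"delta_rot":[0,0,0],"claw":2},{"delta_pos":[0,0,-0.036],"delta_rot":[0,0,0],"claw":2},{"delta_pos":[0,0,-0.042],"delta_rot":[0,0,0],"claw":2},{"delta_pos":[0,0,-0.046],"delta_rot":[0,0,0],"claw":2},{"delta_pos":[0,0,-0.05],"delta_rot":[0,0,0],"claw":2},{"delta_pos":[0,0,-0.053],"delta_rot":[0,0,0],"claw":2},{"delta_pos":[0,0,-0.055],"delta_rot":[0,0,0],"claw":2},{"delta_pos":[0,0,-0.057],"delta_rot":[0,0,0],"claw":2},{"delta_pos":[0,0,-0.057],"delta_rot":[0,0,0],"claw":2},{"delta_pos":[0,0,-0.057],"delta_rot":[0,0,0],"claw":2}])

```text
time: 8.03
eef_pos: [0.611, 0.2087, 0.0973]
tcp_rot: [0.437, 0.555, -0.438, 0.556]
contact_force: [-0.0, 0.0, -6.6]
opening: 0.125
```

Call:
play_rows(targets=[{"delta_pos":[0,0,-0.001],"delta_rot":[0,0,0],"claw":2},{"delta_pos":[0,0,-0.002],"delta_rot":[0,0,0],"claw":2},{"delta_pos":[0,0,-0.003],"delta_rot":[0,0,0],"claw":2},{"delta_pos":[0,0,-0.003],"delta_rot":[0,0,0],"claw":2},{"delta_pos":[0,0,-0.003],"delta_rot":[0,0,0],"claw":2}])

```text
time: 8.45
eef_pos: [0.6108, 0.209, 0.0948]
tcp_rot: [0.437, 0.555, -0.438, 0.556]
contact_force: [-1.5, 1.3, -3.5]
opening: 0.126
```

Call:
play_rows(targets=[{"delta_pos":[0,0,-0.001],"delta_rot":[0,0,0],"claw":2},{"delta_pos":[0,0,-0.002],"delta_rot":[0,0,0],"claw":2},{"delta_pos":[0,0,-0.002],"delta_rot":[0,0,0],"claw":2},{"delta_pos":[0,0,-0.002],"delta_rot":[0,0,0],"claw":2}])

```text
time: 8.78
eef_pos: [0.6109, 0.2091, 0.0947]
tcp_rot: [0.437, 0.555, -0.438, 0.556]
contact_force: [-5.5, 0.1, 2.9]
opening: 0.125
```

```bash
python3 - <<'E'
from h import *
goto([.6110,.2092,.094],.2376); print(ctrl.get_state()["eef_pos"],ctrl.get_state()["wrist_torque"])
E
```

```text
pos [ 0.0001  0.0001 -0.0007] rot/pi [ 0.0008 -0.0002  0.0001] deg 0.1
pos [ 0.0001  0.0001 -0.0007] rot/pi [-0.0002 -0.0012 -0.9999] deg 180.0
q [ 0.1736  0.394   1.7556 -0.0027  0.9929 -0.0623] t 8.7833 F [-5.4963  0.0814  2.8822] open 0.12455885128083816
[0.6109 0.2091 0.0947] [-0.0739  0.8481  0.0042]
```

Call:
play_rows(newtons=20, targets=[{"delta_pos":[0,0,0],"delta_rot":[0,0,0],"claw":12},{"delta_pos":[0,0,0],"delta_rot":[0,0,0],"claw":14},{"delta_pos":[0,0,0],"delta_rot":[0,0,0],"claw":16},{"delta_pos":[0,0,0],"delta_rot":[0,0,0],"claw":20},{"delta_pos":[0,0,0],"delta_rot":[0,0,0],"claw":26},{"delta_pos":[0,0,0],"delta_rot":[0,0,0],"claw":34},{"delta_pos":[0,0,0],"delta_rot":[0,0,0],"claw":40},{"delta_pos":[0,0,0.01],"delta_rot":[0,0,0],"claw":44},{"delta_pos":[0,0,0.035],"delta_rot":[0,0,0],"claw":44},{"delta_pos":[0,0,0.07],"delta_rot":[0,0,0],"claw":44},{"delta_pos":[0,0,0.11],"delta_rot":[0,0,0],"claw":44},{"delta_pos":[0,0,0.15],"delta_rot":[0,0,0],"claw":44},{"delta_pos":[0,-0.03,0.19],"delta_rot":[0,0,0],"claw":44},{"delta_pos":[-0.02,-0.06,0.23],"delta_rot":[0,0,0],"claw":44},{"delta_pos":[-0.04,-0.1,0.25],"delta_rot":[0,0,0],"claw":44},{"delta_pos":[-0.04,-0.13,0.26],"delta_rot":[0,0,0],"claw":44},{"delta_pos":[-0.04,-0.13,0.26],"delta_rot":[0,0,0],"claw":44},{"delta_pos":[-0.04,-0.13,0.26],"delta_rot":[0,0,0],"claw":44}])

```text
time: 10.28
eef_pos: [0.5713, 0.0766, 0.3585]
tcp_rot: [0.439, 0.553, -0.438, 0.557]
contact_force: [-0.6, 0.3, 0.1]
opening: 0.514
```

```bash
python3 - <<'E'
from h import *
c,im=snap("w5")
import h
# overlay: carrier at datum pose (raise by 26mm -> hack z via model shift)
W=R.from_euler('z',.2376).as_matrix().T
for m in ([(.095,.065,.053),(.095,-.065,.053),(-.095,-.065,.053),(-.095,.065,.053)],[(.066,.035,.113),(.066,-.035,.113),(.054,-.035,.113),(.054,.035,.113)],[(-.038+.036*np.cos(a),.036*np.sin(a),.105) for a in np.linspace(0,6.28,24)],[(-.038+.015*np.cos(a),.015*np.sin(a),.087) for a in np.linspace(0,6.28,24)]):
    P=np.array(m)@W+[.5527,.1951,0]
    cv2.polylines(im,[np.round(project(P,c,True)*8).astype(int)],True,(0,0,255),1,cv2.LINE_AA,3)
cv2.imwrite("pics/c5.png",cv2.resize(im[0:300,150:550],None,fx=2,fy=2,interpolation=cv2.INTER_CUBIC))
goto([.646,.005,.3],.2567-np.pi/2)
E
```

```text
pos [ 0.0749 -0.0731 -0.0563] rot/pi [ 0.0011  0.0002 -0.493 ] deg 88.7
pos [ 0.0749 -0.0731 -0.0563] rot/pi [-0.0002  0.0011  0.507 ] deg 91.3
q [-0.0393  0.0076  1.7073 -0.0019  1.4239 -0.2738] t 10.3333 F [-0.8806  0.018   0.7957] open 0.5137754756040964
```

View pics/c5.png

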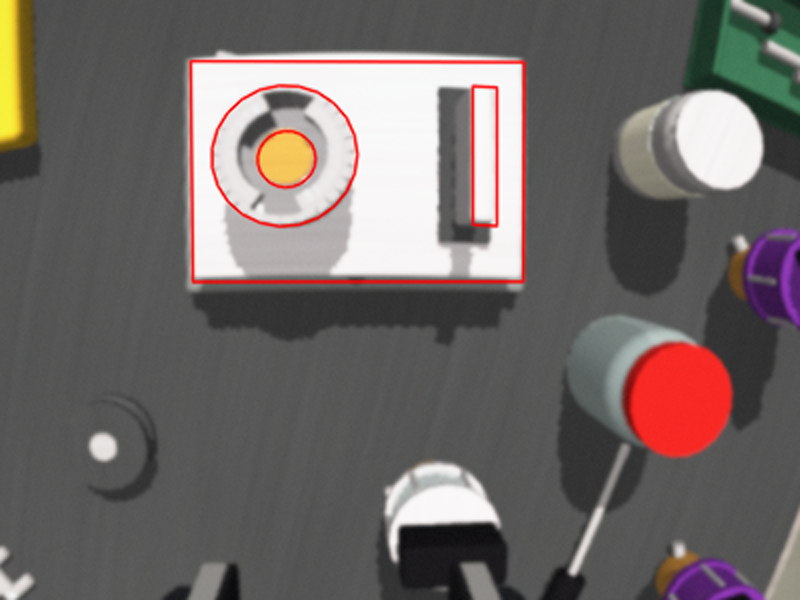

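The carrier is seated: the overlay at the seated pose matches collar (285,157), plunger and plate outline. Next I hover beside the lamp to measure it accurately.

Call:
play_rows(targets=[{"delta_pos":[0.0,-0.01,0],"delta_rot":[0,0,-0.035],"claw":50},{"delta_pos":[0.0,-0.02,0],"delta_rot":[0,0,-0.075],"claw":50},{"delta_pos":[0.0,-0.03,0],"delta_rot":[0,0,-0.115],"claw":50},{"delta_pos":[0.0,-0.04,0],"delta_rot":[0,0,-0.155],"claw":50},{"delta_pos":[0.01,-0.05,0],"delta_rot":[0,0,-0.19],"claw":50},{"delta_pos":[0.01,-0.06,0],"delta_rot":[0,0,-0.23],"claw":50},{"delta_pos":[0.01,-0.07,0],"delta_rot":[0,0,-0.27],"claw":50},{"delta_pos":[0.01,-0.08,-0.01],"delta_rot":[0,0,-0.31],"claw":50},{"delta_pos":[0.017,-0.088,-0.02],"delta_rot":[0,0,-0.35],"claw":50},{"delta_pos":[0.017,-0.088,-0.03],"delta_rot":[0,0,-0.39],"claw":50},{"delta_pos":[0.017,-0.088,-0.036],"delta_rot":[0,0,-0.43],"claw":50},{"delta_pos":[0.017,-0.088,-0.036],"delta_rot":[0,0,-0.465],"claw":50},{"delta_pos":[0.017,-0.088,-0.036],"delta_rot":[0,0,-0.493],"claw":50},{"delta_pos":[0.017,-0.088,-0.036],"delta_rot":[0,0,-0.493],"claw":50},{"delta_pos":[0.017,-0.088,-0.036],"delta_rot":[0,0,-0.493],"claw":50}])

```text
time: 11.58
eef_pos: [0.5881, -0.0087, 0.3188]
tcp_rot: [-0.7, -0.091, 0.703, -0.092]
contact_force: [0.0, -0.4, 0.3]
opening: 0.582
```

```bash
cat >> h.py <<'E'
from scipy.optimize import minimize
def lampfit(im,c,fish,x0,box,z0=0,thr=60):
    "IoU fit of the black grip box"
    x1,y1,x2,y2=box;S=4
    g=cv2.resize(im[y1:y2,x1:x2],None,fx=S,fy=S,interpolation=cv2.INTER_CUBIC).max(2)
    m=(g<thr).astype(np.uint8);n,lab,st,_=cv2.connectedComponentsWithStats(m)
    m=(lab==1+np.argmax(st[1:,4])).astype(np.uint8)
    B=np.array([(i*.028,j*.012,z) for i in(-1,1) for j in(-1,1) for z in(.092,.13)])
    def hull(v): 
        P=B@R.from_euler('z',v[2]).as_matrix().T+[v[0],v[1],z0]
        return cv2.convexHull((((project(P,c,fish)-[x1,y1]+.5)*S-.5)).astype(np.float32))
    def cost(v):
        k=np.zeros_like(m);cv2.fillPoly(k,[np.round(hull(v)*16).astype(int)],1,cv2.LINE_8,4)
        return -(k&m).sum()/(k|m).sum()
    r=minimize(cost,x0,method="Nelder-Mead",options=dict(initial_simplex=np.array(x0)+[[0,0,0],[.004,0,0],[0,.004,0],[0,0,.06]],xatol=1e-4,fatol=1e-4))
    return r.x,-r.fun
E
python3 - <<'E'
from h import *
c,im=snap("w6")
x0=[.6465,.005,.2567]
p=project([x0[:2]+[.11]],c,True)[0];print(p)
def bx(p,h=50): return [max(0,int(p[0]-h)),max(0,int(p[1]-h)),int(p[0]+h),int(p[1]+h)]
for t in(45,60,75): print("w6",lampfit(im,c,True,x0,bx(p),thr=t))
c2=json.load(open("pics/w2.json"));i2=cv2.imread("pics/w2.png");p2=project([x0[:2]+[.11]],c2,True)[0]
for t in(45,60): print("w2",lampfit(i2,c2,True,x0,bx(p2,40),thr=t))
ct=ctrl.calibration("top");pt=project([x0[:2]+[.11]],ct)[0]
for t in(45,60): print("top",lampfit(cv2.imread("pics/top0.png"),ct,False,x0,bx(pt,22),thr=t))
show("w6",c,{"lamp":tuple(lampfit(im,c,True,x0,bx(p))[0])})
o=cv2.imread("pics/w6o.png");b=bx(p,100);cv2.imwrite("pics/c6.png",cv2.resize(o[b[1]:b[3],b[0]:b[2]],None,fx=2.5,fy=2.5,interpolation=cv2.INTER_CUBIC))
E
```

```text
[324.1188 136.6669]
w6 (array([ 0.6478,  0.0437, -0.0433]), np.float64(-0.0))
w6 (array([ 0.6478,  0.0437, -0.0433]), np.float64(-0.0))
w6 (array([ 0.6478,  0.0437, -0.0433]), np.float64(-0.0))
w2 (array([0.6151, 0.0354, 0.4456]), np.float64(-0.0))
w2 (array([0.6199, 0.0264, 0.3108]), np.float64(-0.0))
top (array([ 0.6586, -0.0095,  0.5256]), np.float64(-0.0))
top (array([0.6269, 0.0268, 0.4434]), np.float64(-0.0))h.py:56: RuntimeWarning: overflow encountered in scalar negative
  return -(k&m).sum()/(k|m).sum()
```

View pics/c6.png

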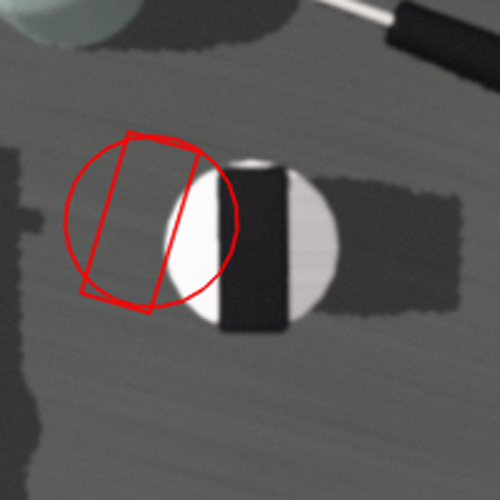

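The lamp grip is clearly seen at crop (253,250), aligned with the jaws. The fit failed because of an unsigned overflow, which I'll fix.

```bash
sed -i 's/return -(k&m).sum()/return -float((k\&m).sum())/' h.py; python3 - <<'E'
from h import *
c=json.load(open("pics/w6.json"));im=cv2.imread("pics/w6.png")
x0=[.6465,.005,.2567]
def bx(p,h=50): return [max(0,int(p[0]-h)),max(0,int(p[1]-h)),int(p[0]+h),int(p[1]+h)]
p=project([x0[:2]+[.11]],c,True)[0]
for t in(50,65): print("w6",lampfit(im,c,True,x0,bx(p),thr=t))
c2=json.load(open("pics/w2.json"));i2=cv2.imread("pics/w2.png");p2=project([x0[:2]+[.11]],c2,True)[0]
for t in(45,55): print("w2",lampfit(i2,c2,True,x0,bx(p2,40),thr=t))
ct=ctrl.calibration("top");pt=project([x0[:2]+[.11]],ct)[0]
for t in(50,65): print("top",lampfit(cv2.imread("pics/top0.png"),ct,False,x0,bx(pt,22),thr=t))
v=lampfit(im,c,True,x0,bx(p))[0]
goto([v[0],v[1],.122],v[2]-np.pi/2)
E
```

```text
w6 (array([0.6475, 0.0047, 0.2941]), np.float64(0.8437293365660128))
w6 (array([0.6477, 0.0049, 0.2877]), np.float64(0.8772753038987214))
w2 (array([0.6487, 0.0056, 0.2066]), np.float64(0.7955220636185784))
w2 (array([0.6481, 0.0061, 0.2351]), np.float64(0.8188212379166065))
top (array([0.647 , 0.0035, 0.2642]), np.float64(0.026319987238794067))
top (array([0.651 , 0.0047, 0.1953]), np.float64(0.7103258226616955))
pos [ 0.0596  0.0137 -0.1972] rot/pi [ 0.0006 -0.0011  0.0088] deg 1.6
pos [ 0.0596  0.0137 -0.1972] rot/pi [-0.0018 -0.001  -0.9912] deg 178.4
q [-0.1865  0.0554  1.7247 -0.0027  1.3647  1.1247] t 11.6333 F [-0.6178 -0.1193 -0.5648] open 0.5853968824843689
```

Call:
play_rows(newtons=30, targets=[{"delta_pos":[0.03,0.007,-0.01],"delta_rot":[0,0,0],"claw":50},{"delta_pos":[0.0594,0.0133,-0.03],"delta_rot":[0,0,0],"claw":50},{"delta_pos":[0.0594,0.0133,-0.06],"delta_rot":[0,0,0],"claw":50},{"delta_pos":[0.0594,0.0133,-0.1],"delta_rot":[0,0,0],"claw":50},{"delta_pos":[0.0594,0.0133,-0.135],"delta_rot":[0,0,0],"claw":50},{"delta_pos":[0.0594,0.0133,-0.165],"delta_rot":[0,0,0],"claw":50},{"delta_pos":[0.0594,0.0133,-0.185],"delta_rot":[0,0,0],"claw":50},{"delta_pos":[0.0594,0.0133,-0.1965],"delta_rot":[0,0,0],"claw":50},{"delta_pos":[0.0594,0.0133,-0.1972],"delta_rot":[0,0,0],"claw":50},{"delta_pos":[0.0594,0.0133,-0.1972],"delta_rot":[0,0,0],"claw":36},{"delta_pos":[0.0594,0.0133,-0.1972],"delta_rot":[0,0,0],"claw":28},{"delta_pos":[0.0594,0.0133,-0.1972],"delta_rot":[0,0,0],"claw":20},{"delta_pos":[0.0594,0.0133,-0.1972],"delta_rot":[0,0,0],"claw":16},{"delta_pos":[0.0594,0.0133,-0.1972],"delta_rot":[0,0,0],"claw":14},{"delta_pos":[0.0594,0.0133,-0.1972],"delta_rot":[0,0,0],"claw":14}])

```text
time: 12.88
eef_pos: [0.649, 0.0043, 0.1246]
tcp_rot: [0.701, 0.091, -0.701, 0.093]
contact_force: [0.2, 1.5, 4.9]
opening: 0.281
```

Call:
play_rows(newtons=100, targets=[{"delta_pos":[0,0,0],"delta_rot":[0,0,0],"claw":12},{"delta_pos":[0,0,0],"delta_rot":[0,0,0],"claw":12},{"delta_pos":[0,0,0],"delta_rot":[0,0,0],"claw":12},{"delta_pos":[0,0,0.01],"delta_rot":[0,0,0],"claw":12},{"delta_pos":[0,0,0.03],"delta_rot":[0,0,0],"claw":12},{"delta_pos":[0,0,0.06],"delta_rot":[0,0,0],"claw":12},{"delta_pos":[0,0,0.09],"delta_rot":[0,0,0],"claw":12},{"delta_pos":[0,0,0.12],"delta_rot":[0,0,0],"claw":12},{"delta_pos":[0,0,0.15],"delta_rot":[0,0,0],"claw":12},{"delta_pos":[0,0,0.17],"delta_rot":[0,0,0],"claw":12},{"delta_pos":[0,0,0.17],"delta_rot":[0,0,0],"claw":12},{"delta_pos":[0,0,0.17],"delta_rot":[0,0,0],"claw":12}])

```text
time: 13.88
eef_pos: [0.6489, 0.0043, 0.2949]
tcp_rot: [0.702, 0.091, -0.701, 0.093]
contact_force: [-0.3, 0.5, -4.1]
opening: 0.268
```

```bash
python3 - <<'E'
from h import *
y=.2376
p=np.array([.5527-.038*np.cos(y),.1951-.038*np.sin(y)]); print(p)
goto([*p,.3],y+np.radians(84)-np.pi/2)
c,im=snap("w7");cv2.imwrite("pics/c7.png",im[100:400,120:520])
E
```

```text
[0.5158 0.1862]
pos [-0.1331  0.1819  0.0051] rot/pi [0.0003 0.001  0.4595] deg 82.7
pos [-0.1331  0.1819  0.0051] rot/pi [ 0.0011 -0.0003 -0.5405] deg 97.3
q [-0.1487  0.2027  1.6062 -0.0024  1.3307  1.1625] t 13.8833 F [-0.2778  0.5125 -4.1387] open 0.26796042993794467
```

View pics/c7.png

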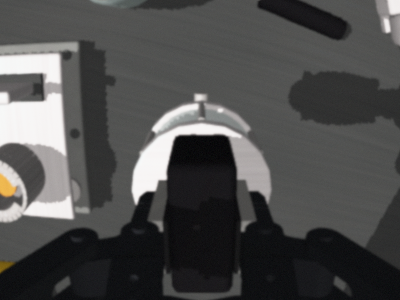

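```bash
python3 - <<'E'
from h import *
c=json.load(open("pics/w7.json"));im=cv2.imread("pics/w7.png")
y=.257;u=np.array([np.cos(y),np.sin(y)])
for d in(-.003,-.0015,0,.0015):
    q=np.array([.6489,.0043])+d*u
    P=[[*(q+.029*u),.1703+z] for z in(.013,.0085)]+[[*(q+.0*u-.0*u),.1703+.13]]+[[*(q+.028*u),.1703+z] for z in(.13,.092)]
    P+=[[*(q+.032*u),.1703+.092]]
    print(d,project(P,c,True).round(1).tolist())
col=im[180:290,320:324].mean(1).astype(int).max(1)
print(list(enumerate(col,180)))
E
```

```text
-0.003 [[322.0, 197.7], [322.0, 196.3], [323.0, 341.7], [323.3, 270.7], [322.7, 236.4], [322.7, 227.4]]
-0.0015 [[322.0, 195.4], [322.0, 194.0], [323.0, 338.3], [323.4, 266.5], [322.7, 233.1], [322.7, 224.0]]
0 [[322.0, 193.0], [322.0, 191.7], [323.0, 334.8], [323.4, 262.2], [322.7, 229.7], [322.8, 220.6]]
0.0015 [[322.0, 190.7], [322.0, 189.4], [323.0, 331.3], [323.4, 258.0], [322.7, 226.3], [322.8, 217.1]]
[(180, np.int64(82)), (181, np.int64(80)), (182, np.int64(81)), (183, np.int64(83)), (184, np.int64(82)), (185, np.int64(81)), (186, np.int64(81)), (187, np.int64(82)), (188, np.int64(81)), (189, np.int64(81)), (190, np.int64(83)), (191, np.int64(81)), (192, np.int64(87)), (193, np.int64(114)), (194, np.int64(163)), (195, np.int64(198)), (196, np.int64(212)), (197, np.int64(215)), (198, np.int64(213)), (199, np.int64(199)), (200, np.int64(164)), (201, np.int64(124)), (202, np.int64(104)), (203, np.int64(99)), (204, np.int64(96)), (205, np.int64(93)), (206, np.int64(91)), (207, np.int64(90)), (208, np.int64(90)), (209, np.int64(88)), (210, np.int64(87)), (211, np.int64(87)), (212,
[... 947 characters left out ...]
64(10)), (257, np.int64(11)), (258, np.int64(10)), (259, np.int64(11)), (260, np.int64(11)), (261, np.int64(9)), (262, np.int64(13)), (263, np.int64(13)), (264, np.int64(16)), (265, np.int64(17)), (266, np.int64(20)), (267, np.int64(22)), (268, np.int64(23)), (269, np.int64(24)), (270, np.int64(25)), (271, np.int64(25)), (272, np.int64(27)), (273, np.int64(26)), (274, np.int64(25)), (275, np.int64(28)), (276, np.int64(27)), (277, np.int64(28)), (278, np.int64(28)), (279, np.int64(27)), (280, np.int64(27)), (281, np.int64(28)), (282, np.int64(27)), (283, np.int64(28)), (284, np.int64(28)), (285, np.int64(27)), (286, np.int64(27)), (287, np.int64(27)), (288, np.int64(26)), (289, np.int64(26))]
```

Call:
play_rows(targets=[{"delta_pos":[-0.005,0.007,0],"delta_rot":[0,0,0.025],"claw":12},{"delta_pos":[-0.014,0.02,0],"delta_rot":[0,0,0.06],"claw":12},{"delta_pos":[-0.025,0.034,0],"delta_rot":[0,0,0.095],"claw":12},{"delta_pos":[-0.036,0.05,0],"delta_rot":[0,0,0.13],"claw":12},{"delta_pos":[-0.047,0.065,0],"delta_rot":[0,0,0.165],"claw":12},{"delta_pos":[-0.058,0.08,0],"delta_rot":[0,0,0.2],"claw":12},{"delta_pos":[-0.069,0.095,0],"delta_rot":[0,0,0.235],"claw":12},{"delta_pos":[-0.08,0.11,0],"delta_rot":[0,0,0.27],"claw":12},{"delta_pos":[-0.09,0.125,0],"delta_rot":[0,0,0.305],"claw":12},{"delta_pos":[-0.101,0.14,0],"delta_rot":[0,0,0.34],"claw":12},{"delta_pos":[-0.112,0.155,-0.005],"delta_rot":[0,0,0.375],"claw":12},{"delta_pos":[-0.122,0.168,-0.015],"delta_rot":[0,0,0.405],"claw":12},{"delta_pos":[-0.129,0.178,-0.025],"delta_rot":[0,0,0.435],"claw":12},{"delta_pos":[-0.1333,0.1836,-0.035],"delta_rot":[0,0,0.4595],"claw":12},{"delta_pos":[-0.1333,0.1836,-0.045],"delta_rot":[0,0,0.4595],"claw":12},{"delta_pos":[-0.1333,0.1836,-0.045],"delta_rot":[0,0,0.4595],"claw":12},{"delta_pos":[-0.1333,0.1836,-0.045],"delta_rot":[0,0,0.4595],"claw":12}])

```text
time: 15.35
eef_pos: [0.5138, 0.1874, 0.2449]
tcp_rot: [0.464, 0.532, -0.468, 0.532]
contact_force: [-0.4, -0.5, -2.7]
opening: 0.267
```

```bash
python3 - <<'E'
from h import *
goto([.5156,.1879,.25],.2376+np.radians(84)-np.pi/2)
s=ctrl.get_state();print(s["eef_pos"],s["wrist_torque"])
c,im=snap("w8")
def ring(r,z,cen): return np.c_[cen[0]+r*np.cos(np.linspace(0,6.28,60)),cen[1]+r*np.sin(np.linspace(0,6.28,60)),np.full(60,z)]
for r,z in((.036,.105),):
    cv2.polylines(im,[np.round(project(ring(r,z,(.5158,.1862)),c,True)*8).astype(int)],True,(0,0,255),1,cv2.LINE_AA,3)
y=.2376;W=R.from_euler('z',y).as_matrix().T
P=np.array([(.095,.065,.053),(.095,-.065,.053),(-.095,-.065,.053),(-.095,.065,.053)])@W+[.5527,.1951,0]
cv2.polylines(im,[np.round(project(P,c,True)*8).astype(int)],True,(0,0,255),1,cv2.LINE_AA,3)
ff=s["eef_pos"]-[0,0,.1246]; u=np.array([np.cos(y+1.466),np.sin(y+1.466),0]);f=ff-.0017*u
for k in(-1,1):
    a=f+k*.029*u+[0,0,.0085]; cv2.circle(im,tuple(np.round(project([a],c,True)[0]*8).astype(int)),12,(0,255,0),1,cv2.LINE_AA,3)
cv2.imwrite("pics/c8.png",cv2.resize(im[130:330,170:470],None,fx=2.6,fy=2.6,interpolation=cv2.INTER_CUBIC))
E
```

```text
pos [0.0018 0.0005 0.0051] rot/pi [ 0.0013 -0.001   0.0006] deg 0.3
pos [0.0018 0.0005 0.0051] rot/pi [-0.0016 -0.002  -0.9994] deg 179.9
q [ 0.1657  0.0161  1.9018 -0.0036  1.2275  0.0358] t 15.35 F [-0.3589 -0.4745 -2.7315] open 0.266900305045625
[0.5138 0.1874 0.2449] [-0.0064  0.0055 -0.0127]
```

View pics/c8.png

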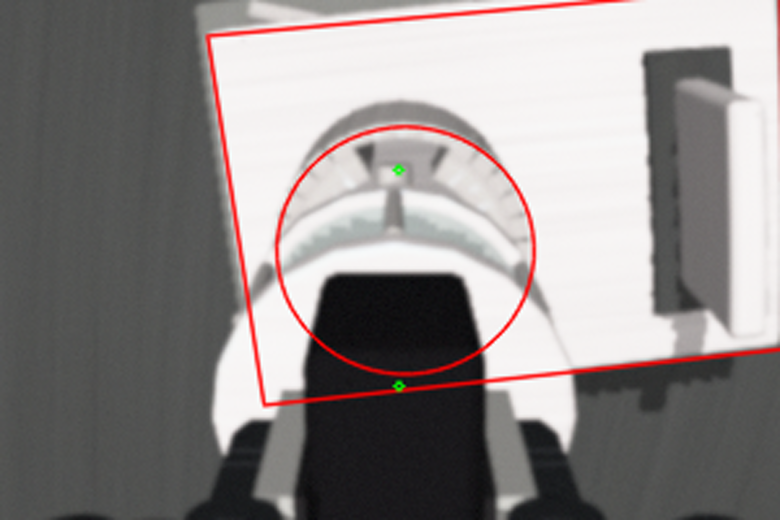

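The pin tip at crop (392,178) is about 2.5 mm left of the slot centre (403,160). The arm still reads 1.8 mm short of target in the same direction, so I correct and settle.

Call:
play_rows(targets=[{"delta_pos":[0.002,0.0006,0.005],"delta_rot":[0.001,0,0.0006],"claw":12},{"delta_pos":[0.002,0.0006,0.005],"delta_rot":[0.001,0,0.0006],"claw":12},{"delta_pos":[0.002,0.0006,0.005],"delta_rot":[0.001,0,0.0006],"claw":12},{"delta_pos":[0.002,0.0006,0.005],"delta_rot":[0.001,0,0.0006],"claw":12},{"delta_pos":[0.002,0.0006,0.005],"delta_rot":[0.001,0,0.0006],"claw":12}])

```text
time: 15.82
eef_pos: [0.5168, 0.1879, 0.2517]
tcp_rot: [0.466, 0.532, -0.466, 0.532]
contact_force: [-0.3, 0.2, -3.9]
opening: 0.262
```

```bash
python3 - <<'E'
from h import *
for i in range(3):
    goto([.516,.188,.225],.2376+np.radians(84)-np.pi/2)
    if i<2: snap("w9")
E
```

```text
pos [-0.0008  0.0001 -0.0267] rot/pi [0.     0.0001 0.0001] deg 0.0
pos [-0.0008  0.0001 -0.0267] rot/pi [ 0.0001 -0.0001 -0.9999] deg 180.0
q [ 0.1643  0.0147  1.8904 -0.0002  1.2364  0.0319] t 15.8167 F [-0.2644  0.2251 -3.8804] open 0.2615945591130994
pos [-0.0007  0.     -0.0265] rot/pi [ 0.0001 -0.      0.0001] deg 0.0
pos [-0.0007  0.     -0.0265] rot/pi [-0.0001 -0.0001 -0.9999] deg 180.0
q [ 0.1644  0.0148  1.8906 -0.0002  1.2364  0.0318] t 15.8667 F [ 0.8281 -0.2166 -4.188 ] open 0.26470439860623957
pos [-0.0006 -0.     -0.0264] rot/pi [ 0.0001 -0.0001  0.    ] deg 0.0
pos [-0.0006 -0.     -0.0264] rot/pi [-0.0002 -0.0001 -1.    ] deg 180.0
q [ 0.1645  0.0148  1.8908 -0.0002  1.2363  0.0318] t 15.9167 F [ 0.4131  0.0804 -4.0317] open 0.2679259485934771
```

Call:
play_rows(targets=[{"delta_pos":[-0.0004,0,-0.008],"delta_rot":[0,0,0],"claw":12},{"delta_pos":[-0.0004,0,-0.014],"delta_rot":[0,0,0],"claw":12},{"delta_pos":[-0.0004,0,-0.018],"delta_rot":[0,0,0],"claw":12},{"delta_pos":[-0.0004,0,-0.022],"delta_rot":[0,0,0],"claw":12},{"delta_pos":[-0.0004,0,-0.025],"delta_rot":[0,0,0],"claw":12},{"delta_pos":[-0.0004,0,-0.027],"delta_rot":[0,0,0],"claw":12},{"delta_pos":[-0.0004,0,-0.028],"delta_rot":[0,0,0],"claw":12},{"delta_pos":[-0.0004,0,-0.028],"delta_rot":[0,0,0],"claw":12},{"delta_pos":[-0.0004,0,-0.028],"delta_rot":[0,0,0],"claw":12}])

```text
time: 16.67
eef_pos: [0.5164, 0.188, 0.2236]
tcp_rot: [0.466, 0.532, -0.466, 0.532]
contact_force: [-0.5, 0.4, -3.2]
opening: 0.263
```

```bash
python3 - <<'E'
from h import *
goto([.516,.188,.1916],.2376+np.radians(84)-np.pi/2); print(ctrl.get_state()["wrist_torque"])
E
```

```text
pos [-0.0004 -0.     -0.032 ] rot/pi [0.     0.     0.0001] deg 0.0
pos [-0.0004 -0.     -0.032 ] rot/pi [ 0.     -0.0001 -0.9999] deg 180.0
q [ 0.1646  0.0401  1.9175 -0.0001  1.184   0.032 ] t 16.6667 F [-0.474   0.3636 -3.2476] open 0.26347408111583187
[-0.0189  0.003  -0.0358]
```

Call:
play_rows(targets=[{"delta_pos":[-0.0003,0,-0.002],"delta_rot":[0,0,0],"claw":12},{"delta_pos":[-0.0003,0,-0.004],"delta_rot":[0,0,0],"claw":12},{"delta_pos":[-0.0003,0,-0.006],"delta_rot":[0,0,0],"claw":12},{"delta_pos":[-0.0003,0,-0.008],"delta_rot":[0,0,0],"claw":12},{"delta_pos":[-0.0003,0,-0.01],"delta_rot":[0,0,0],"claw":12},{"delta_pos":[-0.0003,0,-0.01],"delta_rot":[0,0,0],"claw":12},{"delta_pos":[-0.0003,0,-0.01],"delta_rot":[0,0,0],"claw":12}])

```text
time: 17.25
eef_pos: [0.5159, 0.188, 0.2133]
tcp_rot: [0.466, 0.532, -0.466, 0.532]
contact_force: [0.5, 0.6, -4.4]
opening: 0.261
```

Call:
play_rows(targets=[{"delta_pos":[0,0,-0.003],"delta_rot":[0,0,0],"claw":12},{"delta_pos":[0,0,-0.006],"delta_rot":[0,0,0],"claw":12},{"delta_pos":[0,0,-0.009],"delta_rot":[0,0,0],"claw":12},{"delta_pos":[0,0,-0.012],"delta_rot":[0,0,0],"claw":12},{"delta_pos":[0,0,-0.014],"delta_rot":[0,0,0],"claw":12},{"delta_pos":[0,0,-0.014],"delta_rot":[0,0,0],"claw":12},{"delta_pos":[0,0,-0.014],"delta_rot":[0,0,0],"claw":12}])

```text
time: 17.83
eef_pos: [0.5165, 0.1881, 0.2004]
tcp_rot: [0.466, 0.532, -0.465, 0.532]
contact_force: [-0.5, 0.1, 3.4]
opening: 0.264
```

Call:
play_rows(targets=[{"delta_pos":[-0.0003,0,-0.003],"delta_rot":[0,0,0],"claw":12},{"delta_pos":[-0.0003,0,-0.006],"delta_rot":[0,0,0],"claw":12},{"delta_pos":[-0.0003,0,-0.009],"delta_rot":[0,0,0],"claw":12},{"delta_pos":[-0.0003,0,-0.01],"delta_rot":[0,0,0],"claw":12},{"delta_pos":[-0.0003,0,-0.01],"delta_rot":[0,0,0],"claw":12},{"delta_pos":[-0.0003,0,-0.01],"delta_rot":[0,0,0],"claw":12}])

```text
time: 18.33
eef_pos: [0.5167, 0.1882, 0.1923]
tcp_rot: [0.466, 0.532, -0.465, 0.533]
contact_force: [-3.2, -1.0, 9.4]
opening: 0.267
```

```bash
python3 - <<'E'
from h import *
y=.2376
goto([.5158+.0017,.1866,.1916],y-np.pi/2); s=ctrl.get_state();print(s["eef_pos"],s["wrist_torque"])
ly=y
for a in (84,63,42,21,0,-3):
    u=np.array([np.cos(y+np.radians(a)),np.sin(y+np.radians(a))]); print(a,np.array([.5158,.1862])+.0017*u)
E
```

```text
pos [ 0.0008 -0.0016 -0.0007] rot/pi [ 0.0004  0.0005 -0.4667] deg 84.0
pos [ 0.0008 -0.0016 -0.0007] rot/pi [-0.0005  0.0005  0.5333] deg 96.0
q [ 0.1649  0.0734  1.9434 -0.0003  1.1228  0.0322] t 18.3333 F [-3.1521 -1.0026  9.4327] open 0.26707573372342397
[0.5167 0.1882 0.1923] [-0.2013  0.7145  0.0164]
84 [0.5156 0.1879]
63 [0.5162 0.1879]
42 [0.5168 0.1876]
21 [0.5172 0.1872]
0 [0.5175 0.1866]
-3 [0.5175 0.1865]
```

Call:
play_rows(targets=[{"delta_pos":[-0.0008,0,-0.001],"delta_rot":[0,0,0],"claw":12},{"delta_pos":[-0.0008,0,-0.001],"delta_rot":[0,0,0],"claw":12},{"delta_pos":[-0.0008,0,-0.001],"delta_rot":[0,0,-0.025],"claw":12},{"delta_pos":[-0.0006,-0.0001,-0.001],"delta_rot":[0,0,-0.05],"claw":12},{"delta_pos":[-0.0005,-0.0002,-0.001],"delta_rot":[0,0,-0.08],"claw":12},{"delta_pos":[-0.0003,-0.0003,-0.001],"delta_rot":[0,0,-0.11],"claw":12},{"delta_pos":[-0.0001,-0.0004,-0.001],"delta_rot":[0,0,-0.14],"claw":12},{"delta_pos":[-0.0001,-0.0004,-0.001],"delta_rot":[0,0,-0.14],"claw":12},{"delta_pos":[-0.0001,-0.0004,-0.001],"delta_rot":[0,0,-0.14],"claw":12}])

```text
time: 19.08
eef_pos: [0.5172, 0.1878, 0.1932]
tcp_rot: [0.571, 0.417, -0.57, 0.419]
contact_force: [-3.1, -0.6, 8.9]
opening: 0.263
```

```bash
python3 - <<'E'
from h import *
y=.2376
goto([.5175,.1866,.1913],y-np.pi/2); s=ctrl.get_state();print(s["eef_pos"],s["wrist_torque"])
E
```

```text
pos [ 0.0003 -0.0012 -0.0019] rot/pi [ 0.0008  0.0009 -0.3266] deg 58.8
pos [ 0.0003 -0.0012 -0.0019] rot/pi [-0.001   0.0009  0.6734] deg 121.2
q [ 0.1645  0.0727  1.9424 -0.0015  1.1232  0.4724] t 19.0833 F [-3.1339 -0.5987  8.895 ] open 0.2627883477533527
[0.5172 0.1878 0.1932] [-0.1714  0.6117 -0.0523]
```

Call:
play_rows(targets=[{"delta_pos":[-0.0004,0,-0.0015],"delta_rot":[0.0005,0.0005,-0.02],"claw":12},{"delta_pos":[-0.0004,-0.0001,-0.0017],"delta_rot":[0.0005,0.0005,-0.05],"claw":12},{"delta_pos":[-0.0003,-0.0003,-0.0017],"delta_rot":[0.0005,0.0005,-0.08],"claw":12},{"delta_pos":[-0.0003,-0.0005,-0.0017],"delta_rot":[0.0005,0.0005,-0.11],"claw":12},{"delta_pos":[-0.0002,-0.0006,-0.0017],"delta_rot":[0.0005,0.0005,-0.14],"claw":12},{"delta_pos":[-0.0002,-0.0007,-0.0017],"delta_rot":[0.0005,0.0005,-0.17],"claw":12},{"delta_pos":[-0.0001,-0.0008,-0.0017],"delta_rot":[0.0005,0.0005,-0.2],"claw":12},{"delta_pos":[0,-0.0009,-0.0017],"delta_rot":[0.0005,0.0005,-0.23],"claw":12},{"delta_pos":[0,-0.001,-0.0017],"delta_rot":[0.0005,0.0005,-0.26],"claw":12},{"delta_pos":[0,-0.0011,-0.0017],"delta_rot":[0.0005,0.0005,-0.285],"claw":12},{"delta_pos":[0,-0.0012,-0.0017],"delta_rot":[0.0005,0.0005,-0.31],"claw":12},{"delta_pos":[0,-0.0012,-0.0017],"delta_rot":[0.0005,0.0005,-0.327],"claw":12},{"delta_pos":[0,-0.0012,-0.0017],"delta_rot":[0.0005,0.0005,-0.327],"claw":12},{"delta_pos":[0,-0.0012,-0.0017],"delta_rot":[0.0005,0.0005,-0.327],"claw":12}])

```text
time: 20.25
eef_pos: [0.5175, 0.1869, 0.1932]
tcp_rot: [0.703, 0.083, -0.702, 0.084]
contact_force: [-3.2, -0.6, 9.0]
opening: 0.268
```

```bash
python3 - <<'E'
from h import *
y=.2376
goto([.5175,.1866,.1996],y-np.pi/2); s=ctrl.get_state();print(s["eef_pos"],s["wrist_torque"])
E
```

```text
pos [-0.     -0.0003  0.0064] rot/pi [0.0002 0.0004 0.0005] deg 0.1
pos [-0.     -0.0003  0.0064] rot/pi [ 0.0007 -0.0004 -0.9995] deg 179.9
q [ 0.1625  0.0736  1.9413 -0.0011  1.1254  1.4978] t 20.25 F [-3.2183 -0.5851  9.0157] open 0.2676009955685191
[0.5175 0.1869 0.1932] [-0.1178  0.6904 -0.0403]
```

Call:
play_rows(targets=[{"delta_pos":[0,0,0.002],"delta_rot":[0,0,0],"claw":12},{"delta_pos":[0,0,0.004],"delta_rot":[0,0,0],"claw":12},{"delta_pos":[0,0,0.006],"delta_rot":[0,0,0],"claw":12},{"delta_pos":[0,0,0.007],"delta_rot":[0,0,0],"claw":12},{"delta_pos":[0,0,0.007],"delta_rot":[0,0,0],"claw":12},{"delta_pos":[0,0,0.007],"delta_rot":[0,0,0],"claw":12}])

```text
time: 20.75
eef_pos: [0.5173, 0.1869, 0.1997]
tcp_rot: [0.702, 0.083, -0.702, 0.084]
contact_force: [-0.1, 0.4, 0.9]
opening: 0.268
```

Call:
play_rows(newtons=20, targets=[{"delta_pos":[0,0,0],"delta_rot":[0,0,0],"claw":24},{"delta_pos":[0,0,0],"delta_rot":[0,0,0],"claw":26},{"delta_pos":[0,0,0],"delta_rot":[0,0,0],"claw":30},{"delta_pos":[0,0,0],"delta_rot":[0,0,0],"claw":38},{"delta_pos":[0,0,0],"delta_rot":[0,0,0],"claw":46},{"delta_pos":[0,0,0],"delta_rot":[0,0,0],"claw":50},{"delta_pos":[0,0,0],"delta_rot":[0,0,0],"claw":50},{"delta_pos":[0,0,0.02],"delta_rot":[0,0,0],"claw":50},{"delta_pos":[0,0,0.05],"delta_rot":[0,0,0],"claw":50},{"delta_pos":[0,0,0.09],"delta_rot":[0,0,0],"claw":50},{"delta_pos":[0,0,0.13],"delta_rot":[0,0,0],"claw":50},{"delta_pos":[-0.02,-0.01,0.16],"delta_rot":[0,0,0],"claw":50},{"delta_pos":[-0.04,-0.02,0.18],"delta_rot":[0,0,0],"claw":50},{"delta_pos":[-0.06,-0.02,0.19],"delta_rot":[0,0,0],"claw":50},{"delta_pos":[-0.06,-0.02,0.19],"delta_rot":[0,0,0],"claw":50},{"delta_pos":[-0.06,-0.02,0.19],"delta_rot":[0,0,0],"claw":50}])

```text
time: 22.08
eef_pos: [0.4573, 0.1669, 0.3908]
tcp_rot: [0.704, 0.083, -0.701, 0.084]
contact_force: [0.2, 0.5, 0.9]
opening: 0.588
```

```bash
python3 - <<'E'
from h import *
c,im=snap("w10"); s=ctrl.get_state()
cs=ctrl.read_camera("side");cv2.imwrite("pics/side10.png",cs)
ct=ctrl.calibration("side");y=.2376;cen=(.5158,.1862);z0=.053+.022
W=R.from_euler('z',y).as_matrix().T
def draw(img,c,f):
    def pl(m): cv2.polylines(img,[np.round(project(np.array(m)@W+[*cen,0],c,f)*8).astype(int)],True,(0,0,255),1,cv2.LINE_AA,3)
    t=np.linspace(0,6.28,30)
    pl([(i*.028,j*.012,z0+.13) for i,j in((1,1),(1,-1),(-1,-1),(-1,1))])
    for z in(.092,): pl(np.c_[.032*np.cos(t),.032*np.sin(t),np.full(30,z0+z)])
    pl(np.c_[.036*np.cos(t),.036*np.sin(t),np.full(30,.105)])
    pl([(.038+a*.095,b*.065,.053) for a,b in((1,1),(1,-1),(-1,-1),(-1,1))])
for zz in(.022,.029,.014):
    z0=.053+zz;p=project([[*cen,.1+z0]],c,True)[0];b=[int(p[0]-60),max(0,int(p[1]-60)),int(p[0]+60),int(p[1]+60)]
    print(zz,lampfit(im,c,True,[*cen,y],b,z0=z0,thr=60))
z0=.075
draw(im,c,True);draw(cs,ct,False)
q=project([[*cen,.13]],ct)[0].astype(int);p=project([[*cen,.17]],c,True)[0].astype(int);print(p,q)
A=cv2.resize(cs[q[1]-90:q[1]+60,q[0]-60:q[0]+60][:150],(400,500),interpolation=cv2.INTER_CUBIC)
x1=max(0,p[0]-100);y1=max(0,p[1]-100)
B=cv2.resize(im[y1:y1+250,x1:x1+200],(400,500),interpolation=cv2.INTER_CUBIC)
cv2.imwrite("pics/c10.png",np.hstack([A,B]))
E
```

```text
0.022 (array([0.5164, 0.1874, 0.2597]), np.float64(0.8284025499783375))
0.029 (array([0.5159, 0.1863, 0.2421]), np.float64(0.7928971298243536))
0.014 (array([0.5161, 0.1876, 0.2324]), np.float64(0.8729496168270015))
[316 136] [303 300]
```

View pics/c10.png

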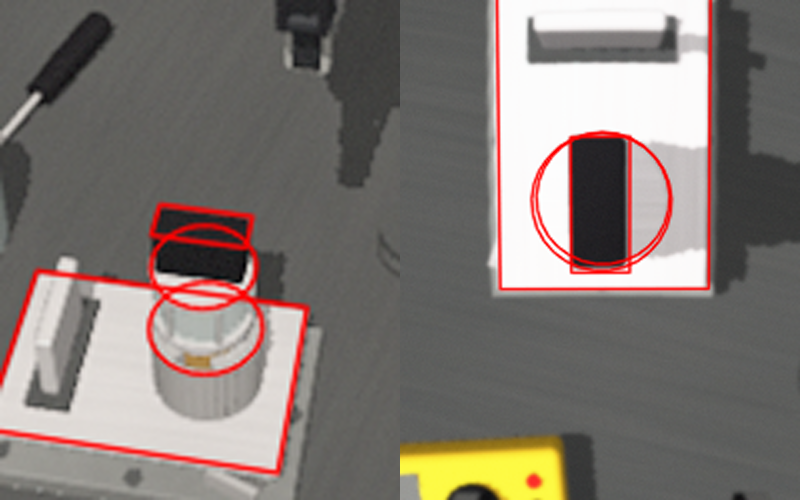

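```bash
python3 - <<'E'
from h import *
ct=ctrl.calibration("side")
def ioz(img,xy,y,zs,thr):
    B=np.array([(i*.028,j*.012,z) for i in(-1,1) for j in(-1,1) for z in(.092,.13)])@R.from_euler('z',y).as_matrix().T+[*xy,0]
    S=6;p=project([[*xy,zs[0]+.11]],ct)[0].astype(int);x1,y1=p-22
    g=cv2.resize(img[y1:y1+44,x1:x1+44],None,fx=S,fy=S,interpolation=cv2.INTER_CUBIC).max(2)
    m=(g<thr).astype(np.uint8);n,lab,st,_=cv2.connectedComponentsWithStats(m);l=1+np.argmax(st[1:,4]);m=(lab==l).astype(np.uint8)
    r=[]
    for z in zs:
        k=np.zeros_like(m);h=cv2.convexHull(((project(B+[0,0,z],ct)-[x1,y1]+.5)*S-.5).astype(np.float32))
        cv2.fillPoly(k,[np.round(h).astype(int)],1); mk=cv2.moments(k,True);mm=cv2.moments(m,True)
        r.append((round(float(z),3),round(float((k&m).sum()/(k|m).sum()),3),round((mm["m01"]/mm["m00"]-mk["m01"]/mk["m00"])/S,2),round((mm["m10"]/mm["m00"]-mk["m10"]/mk["m00"])/S,2)))
    return r
for thr in(45,60):
    print("ref",ioz(cv2.imread("pics/side0.png"),(.6475,.0044),.257,[-.004,0,.004],thr))
    print("now",ioz(cv2.imread("pics/side10.png"),(.5158,.1862),.2376,[.068,.072,.075,.078,.082],thr))
E
```

```text
ref [(-0.004, 0.701, -1.41, -0.25), (0.0, 0.711, -0.26, -0.18), (0.004, 0.703, 0.95, -0.07)]
now [(0.068, 0.678, -2.32, -0.45), (0.072, 0.738, -0.99, -0.46), (0.075, 0.728, -0.07, -0.37), (0.078, 0.728, 0.93, -0.37), (0.082, 0.689, 2.19, -0.29)]
ref [(-0.004, 0.772, -1.77, -0.4), (0.0, 0.822, -0.62, -0.33), (0.004, 0.813, 0.59, -0.22)]
now [(0.068, 0.74, -2.63, -0.48), (0.072, 0.838, -1.3, -0.49), (0.075, 0.836, -0.38, -0.4), (0.078, 0.836, 0.62, -0.4), (0.082, 0.783, 1.88, -0.31)]
```

The centroid comparison puts the foot about 21–22 mm above the collar floor, in line with the arm height and well below the 29 mm of an unlocked lamp. The gripper is clear, so I hand in.

```bash
python3 -c "
from plant import ctrl
print(ctrl.sign_off(), ctrl.get_state()['time'])"
```

```text
the job is handed in; nothing more can be done
the job is handed in; nothing more can be done
```

The lamp is locked in the collar on the seated carrier, and I handed the job in at about 22 s of the 72 s. No verdict was reported.

**What I did:**
- I carried the plate by its fin and lowered it onto the datum in small steps until the seats took its weight, at the expected height to within 1 mm.
- I picked the white lamp (not the purple ones) and pushed it to about 15.6 mm above the collar floor with about 13 N. I then turned it 84° clockwise, let it rise to about 22 mm and released it.

**Last checks:**
- **Carrier:** after seating, the wrist-camera overlay matched within about 1–2 mm.
- **Lamp:** the side-image height is about 21.5 mm, the arm reading at release is 22.1 mm, and the axis is within about 1.5 mm.
- **Pin line:** the angle is within about 0.03 rad of the carrier's x axis.
- **Lamp tilt:** it looks upright by eye; I did not measure it.
- **Robot:** the gripper was clear of everything, with contact force near zero.
- **Bystanders:** none was touched on any move I made, but I did not measure them again afterwards.

**What disagreed or failed:**
- The wrist-camera fit is poor for height and nominally preferred 14 mm. I discounted it because the side image and the arm height agree on about 22 mm.
- My first lamp fit failed on an unsigned overflow, which I fixed before any grasp.

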